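# Close the sample mill and hold it running

## Robot

A 7-joint arm with a two-finger parallel gripper is mounted at the origin on the work surface. World frame = base frame: x ahead of the robot, y to its left, z up, the work surface at z = 0. Lengths are in m, angles in degrees, forces in N, time in s.
With the tool pointing down it reaches from about 0.425 to 0.875 m from the base axis. Payload 4.7 kg.
Tool frame: the origin (TCP) lies midway between the tips of the shut fingers; the grasp point (between the pads) lies 19 mm behind it (env.grip_point_offset is the distance from the TCP to the grasp point, in m); z points along the fingers, y is the line along which they close (so a half turn about z gives the same grasp; the last joint's range is limited). The gripper opens to 87 mm and grips with 3 to 60 N. Pads are 19 mm wide; open, the fingers measure 117 mm over their backs; the gripper's body (75 mm by 190 mm) begins 51 mm behind the grasp point.
Start: joints at [69.391, 18.392, -4.016, 83.108, 1.295, 78.541, -3.26], TCP at [0.237, -0.605, 0.223] pointing down, gripper open.
Joint ranges: [-163.93, 163.93], [-17.29, 119.83], [-79.2, 71.16], [3.27, 140.29], [-89.18, 269.18], [5.43, 117.66], [-154.24, 154.24]. Speed limits (degrees/s): [147.25, 147.25, 180, 180, 180, 180, 180].

## Interface

Orientations are given as [roll, pitch, yaw] about the fixed x, y, z axes, in that order (R = Rz(yaw) Ry(pitch) Rx(roll)).
In Python, from cell import env gives the robot as it stands.
- The arm moves only by the shell command python3 -m jog 'ROWS' [FORCE]. ROWS is JSON, a list of rows, each a list of 7 numbers: the shift along the tool's x, y, z in m, then the turn, a rotation vector about the tool's x, y, z in rad, then the finger opening in m, from 0 to 0.087. A call has 1 to 12 rows; each row shifts and turns the commanded pose from where the row before left it, along the tool's axes as they then stand; what a row does not reach is not made up. A row lasts 1/12 s, in which the tool goes at most 41.7 mm and 7.16 degrees, less where a joint would pass 70% of its speed; a pose out of reach is approached as far as the arm can. A call is refused whole if a number of a shift passes 0.0417 or a number of a turn 0.125, either way. A call with a gripper value outside its range is refused whole. The fingers move at their own pace and stop on an object; FORCE is the grip in N (left out, the last holds). Time passes only in rows, so rows that do not move let the fingers close. It gives the time, the measured TCP pose, the force, the opening and the grip force at its end, in the units of the state.
- env.get_obs(): the state, without advancing time (a new reading comes with each control period).
- env.read_camera(name): name is "scene" or "top" or "wrist"; returns the picture (384x512x3 uint8, blue, green, red); there is no depth.
- env.get_calibration(name): a dict with "fov_y" (degrees; the focal length in pixels is half the picture's height over the tangent of half this angle, whatever the lens; pixels are square), "cx", "cy" (the principal point, pixels), "pose" (4x4, takes a point from camera to world coordinates). Camera axes: x right, y up, looking along -z (the intrinsics and any distortion apply to the point x, -y, -z); pixel columns grow to the right and rows downward; lengths in m; the calibration is good to about 2 mm. A picture is of the moment at which its call begins: read the wrist's pose just before it. get_calibration takes no time and is no camera call; for the wrist camera it gives the pose at the moment of the call.
- env.sign_off(): hands the job in; it is judged then, once.
The state is a dict: "time_s": time; "qpos": joint angles; "joint_velocities": joint speeds; "effort": joint torques, N m; "tool_pos": TCP position; "tool_rot": TCP orientation; "force": force on the tool from outside, world axes, zero at the start; "wrist_torque": the same for the moment, N m; "grip_width": finger opening in m; "grasp_force": force on a finger pad.
Only numpy, scipy, OpenCV 4.12 (cv2) and the standard library are available. Lean on these libraries where they do the work, as an engineer would, in place of code of your own. Each camera call takes 0.05 s, during which the arm holds its last target. There are 200 camera calls.

## Task

Close the sample mill: pick up its knurled, clear-domed cover, set it over the grinding bowl and turn it until the hidden keyways inside its collar drop over the bowl's pins. Then push it fully home against the sprung seat, which is the run switch, and finish while still holding it pressed down there, because the mill only runs as long as somebody holds it. Leave everything else on the bench where it stands.

Things in the scene. Friction and masses are not known exactly. Their poses are not given: they have to be found in the camera images.
- cover: the mill's cover, standing right way up on the bench, 53 mm tall, 0.12 to 0.2 kg: an aluminium knurled collar, 67 mm across and 33 mm tall, and on it a clear dome 53 mm across and 20 mm tall. Grip it by the collar from above, at any yaw. Origin: centre of its open underside, z up; the hidden keyways lie along its own +x, -x, +y and -y
- cover_collar (a point): point on the cover's axis, 15 mm above its underside, half way up the knurls; axes as the cover's. The collar is hollow: bore 55 mm wide, 30 mm deep. Its lower 16 mm is an inner lip 4 mm thick, cut right through by four keyways 10 mm wide at 90 degrees to each other, hidden inside the closed outer wall
- mill: sample mill, fixed on the bench: round cream motor housing 120 mm across, tapering to a round deck 94 mm across at 90 mm height, with a small control box on its front (its -x) and the grinding bowl on its axis. Origin: centre of its underside on the bench, z up
- bowl_rim (a point): centre of the bowl's mouth, 122 mm above the bench. Bowl 52 mm across, rim tapered over the top 6 mm. Four flat-topped pins, 5 mm wide, at 90 degrees, stick out 4 mm from its side, tops 14 mm below this point. The bowl sits at any angle in the housing: the pins' direction is NOT given by any pose here. Turning the pressed cover up to 90 degrees finds them (within 0.07 rad of true)
- mill_seat (a point): point on the mill's vertical axis at the top of the sprung seat at rest, 100 mm above the bench. Height of the cover's underside above it: +8 mm when it rests on top of the pins (keyways not found), 0 when it has dropped over the pins (between these it hangs on a keyway edge: ease it to and fro), -6 mm when it is pushed fully home
- lid_seat (a joint): travel of the sprung seat, a flat steel ring round the bowl on which the collar's underside comes to rest: 0 up, 0.006 m fully down. Its spring starts to yield at 4 N and takes 10 N at the stop; the cover's own weight does not move it, and it springs back when let go
- store_cover: spare storage cover: plain smooth aluminium cap 62 mm across and 26 mm tall with a small black knob on top (50 mm overall); NOT the mill's cover; origin: centre of its underside, z up. To be left alone
- beaker: empty glass beaker 68 mm across, 88 mm tall; origin: centre of its underside. To be left alone
- jar: capped sample jar 54 mm across, 72 mm tall; origin: centre of its underside. To be left alone
- wash_bottle: white wash bottle 62 mm across, 150 mm tall plus a bent spout to 185 mm; origin: centre of its underside. To be left alone
- brush: small cleaning brush 150 mm long lying on the bench; origin: centre of its underside. To be left alone
- scoop: steel sample spoon 160 mm long lying on the bench; origin: centre of its underside. To be left alone
Things that resemble listed ones, but are neither listed nor needed, are in the scene too. What is shaped like the mill but orange is not meant.

How it is judged:
By the outcome, as a careful person would: the job done as asked, in the order asked, and still so for the second after the job is handed in, while the arm keeps its last pose, push and grip.
It also fails if it takes over 54 s, if anything falls off the work surface, if the arm or the gripper's body presses on something with over 40 N, if the wrist force passes 120 N, or if a joint passes its speed limit or range.

## Working session

There is one attempt and no reset: what is moved stays moved. The work goes in short steps, Python scripts to look and compute and a shell command to move; the robot and the scene stay as the last step left them, time stands still between calls to the robot, and variables do not carry over. Pictures are saved under pics/ and viewed, at most 10 in all, crops included, and the job is handed in when it is done.

```bash
ls; mkdir -p pics
python3 - <<'E'
from cell import env
import cv2,numpy as np
for n in("scene","top"):
    c=env.get_calibration(n);print(n,{k:(np.round(v,4).tolist() if k=="pose" else v) for k,v in c.items()})
    cv2.imwrite(f"pics/{n}0.png",env.read_camera(n))
o=env.get_obs();print({k:np.round(v,3).tolist() for k,v in o.items()},env.grip_point_offset)
E
```

```text
pics
scene {'fov_y': 49.213426534132935, 'cx': 254.57795727536194, 'cy': 189.4991105019114, 'pose': [[-0.8853, -0.2745, 0.3754, 0.9556], [0.4651, -0.523, 0.7143, 0.7984], [0.0002, 0.8069, 0.5906, 0.7895], [0.0, 0.0, 0.0, 1.0]]}
top {'fov_y': 44.818613088605055, 'cx': 260.72214412011994, 'cy': 191.8714250242118, 'pose': [[-0.005, 0.9751, -0.2216, 0.2324], [-1.0, -0.0057, -0.0028, -0.0643], [-0.004, 0.2216, 0.9751, 1.374], [0.0, 0.0, 0.0, 1.0]]}
{'time_s': 0.1, 'qpos': [69.391, 18.434, -4.018, 83.167, 1.296, 78.541, -3.259], 'joint_velocities': [-0.005, -0.101, 0.018, -0.156, -0.016, 0.158, -0.016], 'effort': [-0.001, -49.257, -0.406, -31.34, -0.064, 0.04, 0.0], 'tool_pos': [0.237, -0.605, 0.222], 'tool_rot': [-179.903, 0.006, 21.422], 'force': [0.051, -0.649, -0.388], 'wrist_torque': [-0.029, 0.007, 0.049], 'grasp_force': 0.0, 'grip_width': 0.087} 0.0187
```

View pics/scene0.png

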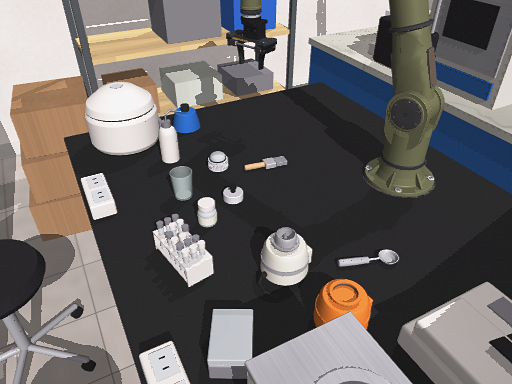

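View pics/top0.png

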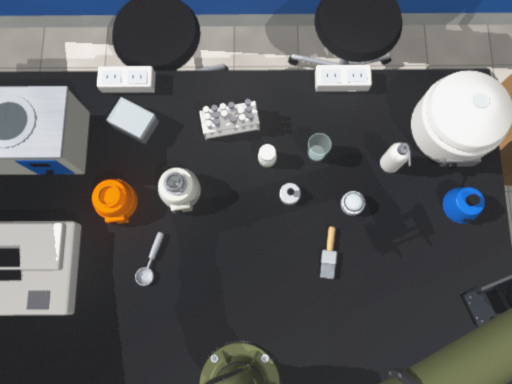

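The scene picture shows the cover at about (218,161) and the mill at (286,240). In the top picture they are at (353,203) and (178,185). The orange decoy is at (115,200) in the top picture. I'll zoom in on both for exact pixels.

```bash
cat > h.py <<'E'
import numpy as np,cv2
from cell import env
def ray(n,u,v,c=None):
    c=c or env.get_calibration(n);f=192/np.tan(np.radians(c["fov_y"])/2);P=np.array(c["pose"])
    return P[:3,3],P[:3,:3]@np.array([(u-c["cx"])/f,-(v-c["cy"])/f,-1])
def onz(n,u,v,z,c=None):
    o,d=ray(n,u,v,c);return o+d*(z-o[2])/d[2]
def proj(n,p,c=None):
    c=c or env.get_calibration(n);f=192/np.tan(np.radians(c["fov_y"])/2);P=np.array(c["pose"])
    q=P[:3,:3].T@(np.array(p)-P[:3,3]);return c["cx"]-f*q[0]/q[2],c["cy"]+f*q[1]/q[2]
E
python3 - <<'E'
import cv2,numpy as np
s=cv2.imread("pics/scene0.png");t=cv2.imread("pics/top0.png")
def crop(i,u,v):return cv2.resize(i[v-28:v+28,u-36:u+36],None,fx=5,fy=5,interpolation=cv2.INTER_CUBIC)
cv2.imwrite("pics/m.png",np.vstack([np.hstack([crop(s,218,161),crop(s,286,245)]),np.hstack([crop(t,353,203),crop(t,178,187)])]))
E
```

```text
(no output)
```

View pics/m.png

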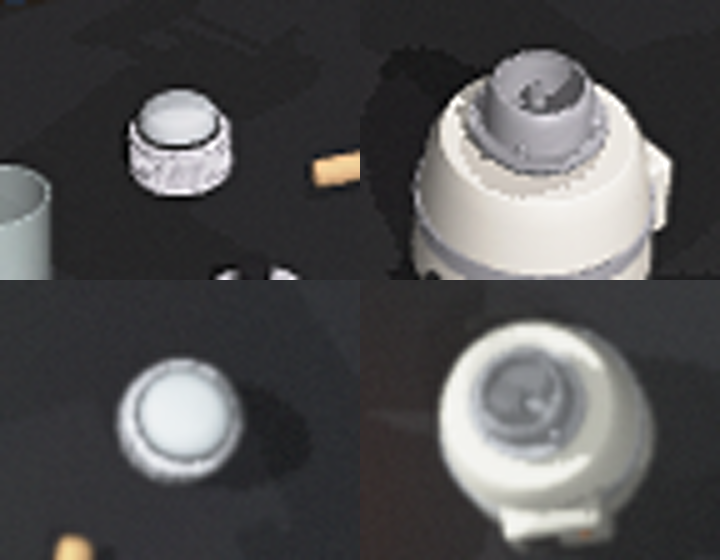

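The upper crops are from the scene camera and the lower ones from the top camera. The cover's collar is centred near (353,203.2) in the top picture, with its dome at (353.4,202.3). The bowl rim is centred near (174,180.2) in the top picture and (286.2,232) in the scene picture.

Run:
```python
from h import *
print("cover",onz("top",353,203.2,.026),onz("top",353.4,202.3,.04), onz("scene",218.1,133+28.5,.033))
print("rim",onz("top",174,180.2,.122),onz("scene",286.2,232,.122))
print(proj("scene",onz("top",353,203.2,.026)),np.round(env.get_calibration("wrist")["pose"],3),env.get_calibration("wrist")["fov_y"])
```

```text
cover [ 0.50283013 -0.33251127  0.026     ] [ 0.50269474 -0.33102393  0.04      ] [ 0.50929383 -0.31447562  0.033     ]
rim [0.55152771 0.1798046  0.122     ] [0.54433916 0.17685689 0.122     ]
(np.float64(217.81381167661016), np.float64(160.2501826473716)) [[ 0.366  0.888  0.279  0.312]
 [-0.93   0.35   0.11  -0.575]
 [-0.    -0.3    0.954  0.384]
 [ 0.     0.     0.     1.   ]] 67.63071579406389
```

```bash
python3 -m jog '[[0.034,-0.0157,0,0,0,0,0.087],[0.034,-0.0157,0,0,0,0,0.087],[0.034,-0.0157,0,0,0,0,0.087],[0.034,-0.0157,0,0,0,0,0.087],[0.034,-0.0157,0,0,0,0,0.087],[0.034,-0.0157,0,0,0,0,0.087],[0.034,-0.0157,0,0,0,0,0.087],[0.034,-0.0157,0,0,0,0,0.087],[0.034,-0.0157,0,0,0,0,0.087],[0.034,-0.0157,0,0,0,0,0.087],[0,0,0,0,0,0,0.087],[0,0,0,0,0,0,0.087]]' 30
python3 - <<'E'
from h import *
o=env.get_obs();c=env.get_calibration("wrist");im=env.read_camera("wrist");cv2.imwrite("pics/w1.png",im)
print(o["tool_pos"],o["tool_rot"],o["qpos"],proj("wrist",[.503,-.332,.033],c))
np.savez("w1.npz",pose=c["pose"])
E
```

```text
time_s: 1.1
tool_pos: [0.4984, -0.3317, 0.2221]
tool_rot: [-179.9, -0.0, 21.8]
force: [-1.0, -1.1, -0.3]
grip_width: 0.087
grasp_force: 0.0
[ 0.49837606 -0.33166506  0.22209898] [-1.79930729e+02 -1.70993349e-02  2.17729978e+01] [ 45.64219643  13.04375564 -17.02776388  90.34568741   3.82722466
  77.23458401 -40.04739436] (np.float64(258.29508698266756), np.float64(164.9411848207337))
```

View pics/w1.png

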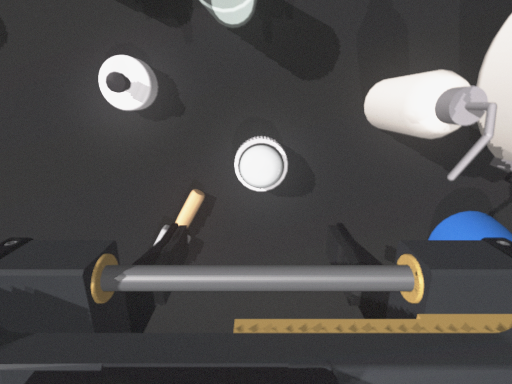

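The wrist picture shows the cover's collar centred at about (261,164), with the store cover at (128,83). This agrees with the estimate to a few millimetres.

Run:
```python
from h import *
from scipy.spatial.transform import Rotation as R
o=env.get_obs();c=env.get_calibration("wrist")
g=cv2.cvtColor(cv2.imread("pics/w1.png"),cv2.COLOR_BGR2GRAY)[130:200,226:298]
ys,xs=np.where(g>90);x=226+(xs.min()+xs.max())/2;y=130+(ys.min()+ys.max())/2;print(x,y,np.ptp(xs),np.ptp(ys))
T=R.from_euler("xyz",o["tool_rot"],degrees=True)
for z in(.02,.033):
    p=onz("wrist",x,y,z,c);print(p,T.inv().apply(p-o["tool_pos"]))
```

```text
260.5 163.0 53 56
[ 0.50189794 -0.33761432  0.02      ] [0.00389331 0.0052184  0.20201768]
[ 0.50439384 -0.33643036  0.033     ] [0.0066353  0.00502713 0.18901476]
```

```bash
python3 -m jog '[[0.006,0.005,0.02,0,0,0,0.087],[0,0,0.03,0,0,0,0.087],[0,0,0.03,0,0,0,0.087],[0,0,0.03,0,0,0,0.087],[0,0,0.03,0,0,0,0.087],[0,0,0.03,0,0,0,0.087],[0,0,0.025,0,0,0,0.087],[0,0,0.015,0,0,0,0.087],[0,0,0.006,0,0,0,0.087],[0,0,0,0,0,0,0.087],[0,0,0,0,0,0,0.087]]'
python3 -m jog '[[0,0,0,0,0,0,0.06],[0,0,0,0,0,0,0.06],[0,0,0,0,0,0,0.06],[0,0,0,0,0,0,0.06],[0,0,0,0,0,0,0.06],[0,0,0,0,0,0,0.06],[0,0,0,0,0,0,0.06],[0,0,0,0,0,0,0.06]]' 35
```

```text
time_s: 2.07
tool_pos: [0.5035, -0.3387, 0.0071]
tool_rot: [180.0, 0.0, 21.3]
force: [0.0, 0.1, 0.1]
grip_width: 0.0871
grasp_force: 0.0
time_s: 2.73
tool_pos: [0.5043, -0.3372, 0.0074]
tool_rot: [180.0, -0.0, 21.4]
force: [-2.5, 2.0, 5.9]
grip_width: 0.0667
grasp_force: 35.0
```

```bash
python3 -m jog '[[0,0,-0.02,0,0,0,0.06],[0,0,-0.03,0,0,0,0.06],[0,0,-0.03,0,0,0,0.06],[0,0,-0.03,0,0,0,0.06],[0,0,-0.03,0,0,0,0.06],[0,0,-0.03,0,0,0,0.06],[0,0,-0.03,0,0,0,0.06],[0,0,0,0,0,0,0.06],[0,0,0,0,0,0,0.06]]'
python3 - <<'E'
from h import *
c=env.get_calibration("wrist");cv2.imwrite("pics/w2.png",env.read_camera("wrist"))
from scipy.spatial.transform import Rotation as R
o=env.get_obs();T=R.from_euler("xyz",o["tool_rot"],degrees=True)
print(o["qpos"],o["force"])
print("delta to mill",T.inv().apply(np.array([.549,.1785,.222])-o["tool_pos"]))
for a in range(0,360,30):
    q=np.array([.0335*np.cos(np.radians(a)),.0335*np.sin(np.radians(a)),.0074-.033])
    print(a,np.round(proj("wrist",T.apply(q)+o["tool_pos"],c),1))
E
```

```text
time_s: 3.48
tool_pos: [0.5049, -0.338, 0.2084]
tool_rot: [179.8, -0.1, 21.4]
force: [-0.4, 0.2, -1.7]
grip_width: 0.0669
grasp_force: 35.0
[ 45.55183685  14.39600206 -16.9460283   90.5601897    4.31733914
  75.67294031 -40.5490748 ] [-1.00313475  0.3493093  -2.59202737]
delta to mill [ 0.23047613 -0.46379891 -0.01599077]
0 [254.8 198.8]
30 [287.2 207. ]
60 [309.5 228.6]
90 [315.9 256.5]
120 [306.2 282.8]
150 [283.9 301. ]
180 [254.9 307.5]
210 [226.  301.1]
240 [203.6 283. ]
270 [193.7 256.7]
300 [200.2 228.7]
330 [222.5 207. ]
```

View pics/w2.png

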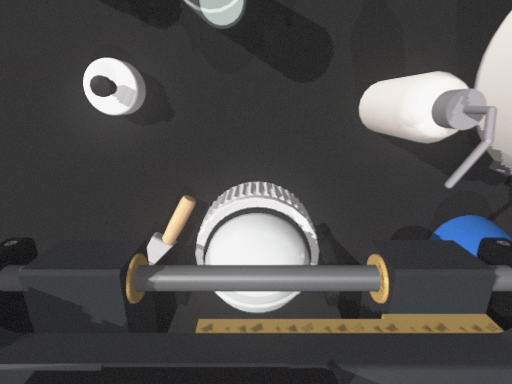

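The cover is held square, with its collar centred near (257,253), and the other items have not moved. Next I'll carry it towards the mill, stopping about 70 mm short so the wrist camera can see the bowl.

```bash
python3 -m jog '[[0.012,-0.035,-0.002,0,0,0,0.06],[0.012,-0.035,-0.002,0,0,0,0.06],[0.012,-0.035,-0.002,0,0,0,0.06],[0.012,-0.035,-0.002,0,0,0,0.06],[0.012,-0.035,-0.002,0,0,0,0.06],[0.012,-0.035,-0.002,0,0,0,0.06],[0.012,-0.035,-0.002,0,0,0,0.06],[0.012,-0.035,0,0,0,0,0.06],[0.012,-0.035,0,0,0,0,0.06],[0.012,-0.035,0,0,0,0,0.06],[0.012,-0.035,0,0,0,0,0.06],[0.012,-0.035,0,0,0,0,0.06]]'
python3 -m jog '[[0.012,-0.03,0,0,0,0,0.06],[0,-0.014,0,0,0,0,0.06],[0,0,0,0,0,0,0.06],[0,0,0,0,0,0,0.06],[0,0,0,0,0,0,0.06]]'
python3 - <<'E'
from h import *
o=env.get_obs();c=env.get_calibration("wrist");im=env.read_camera("wrist");cv2.imwrite("pics/w3.png",im)
print(o["qpos"],[np.round(proj("wrist",[x,y,.122],c),1) for x,y in((.5515,.180),(.544,.177))])
E
```

```text
time_s: 4.53
tool_pos: [0.4831, 0.1075, 0.2185]
tool_rot: [-180.0, 0.2, 21.4]
force: [0.5, 0.1, -1.2]
grip_width: 0.0667
grasp_force: 35.0
time_s: 4.95
tool_pos: [0.4794, 0.1498, 0.2192]
tool_rot: [180.0, 0.1, 21.3]
force: [0.2, 0.1, -1.5]
grip_width: 0.0668
grasp_force: 35.0
[ 19.59433696   2.52501022 -40.70555727 102.61553563   1.72380865
  75.61834786 -90.19386819] [array([254.3, 103.6]), array([254.4, 113.3])]
```

View pics/w3.png

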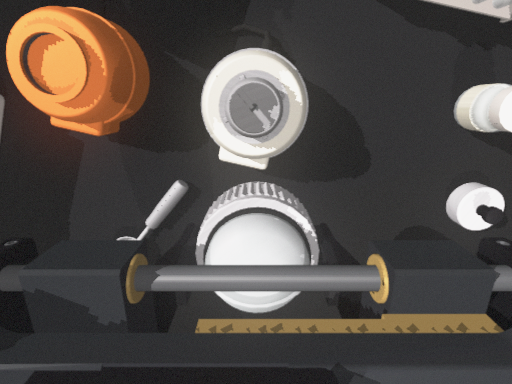

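The mill is at about (255,105) and the bowl at (254,106). The cover is still held. I'll enlarge the bowl to find the rim and pins.

Run:
```python
import cv2
i=cv2.imread("pics/w3.png")[60:155,205:305]
i=cv2.convertScaleAbs(cv2.resize(i,None,fx=6,fy=6,interpolation=cv2.INTER_CUBIC),alpha=1.3)
cv2.imwrite("pics/w3z.png",i)
```

```text
(no output)
```

View pics/w3z.png

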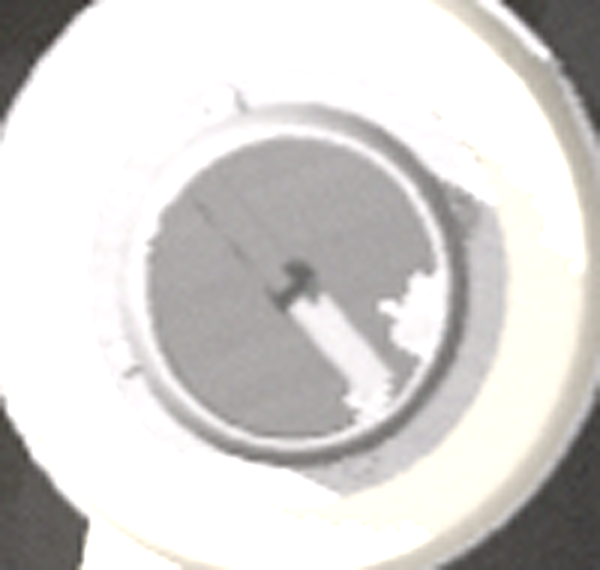

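The bowl mouth is centred at about (254.4,107.5) in the full picture. Pin stubs show at crop (225,100), (125,365) and (465,215). The keyways' direction in the held cover is unknown, so turning will be needed anyway.

Run:
```python
from h import *
from scipy.spatial.transform import Rotation as R
o=env.get_obs();c=env.get_calibration("wrist");T=R.from_euler("xyz",o["tool_rot"],degrees=True)
p=onz("wrist",254.4,107.5,.122,c);print(p,T.inv().apply(p-o["tool_pos"]))
# held cover's seen centre: collar top ring x-centre 257.5 -> tool y offset
p=onz("wrist",257.5,253,o["tool_pos"][2]-.0074+.033,c);print(T.inv().apply(p-o["tool_pos"]))
```

```text
[0.54887515 0.17844685 0.122     ] [ 0.07511145 -0.00189086  0.09732417]
[ 0.00265526  0.00050029 -0.02560498]
```

```bash
python3 -m jog '[[0.025,-0.001,0,0,0,0,0.06],[0.025,-0.001,0,0,0,0,0.06],[0.02,-0.001,0,0,0,0,0.06],[0.005,0,0,0,0,0,0.06],[0,0,0.02,0,0,0,0.06],[0,0,0.025,0,0,0,0.06],[0,0,0.02,0,0,0,0.06],[0,0,0.012,0,0,0,0.06],[0,0,0.005,0,0,0,0.06],[0,0,0,0,0,0,0.06],[0,0,0,0,0,0,0.06],[0,0,0,0,0,0,0.06]]'
python3 - <<'E'
from h import *
o=env.get_obs();c=env.get_calibration("wrist")
a=env.read_camera("scene")[195:275,240:330];b=env.read_camera("wrist")[60:310,120:390]
b=cv2.resize(b,(432,400));a=cv2.resize(a,None,fx=4,fy=4,interpolation=cv2.INTER_CUBIC);a=np.vstack([a,np.zeros((80,360,3),np.uint8)])
cv2.imwrite("pics/w4.png",np.hstack([a,b]));print(o["tool_pos"],o["force"],o["wrist_torque"])
E
```

```text
time_s: 6.0
tool_pos: [0.5493, 0.182, 0.14]
tool_rot: [180.0, -0.1, 21.4]
force: [0.8, -0.4, -1.9]
grip_width: 0.0665
grasp_force: 35.0
[0.54933901 0.18198307 0.13997378] [ 0.77169775 -0.40456527 -1.91180697] [ 0.02140689  0.01304844 -0.02002706]
```

View pics/w4.png

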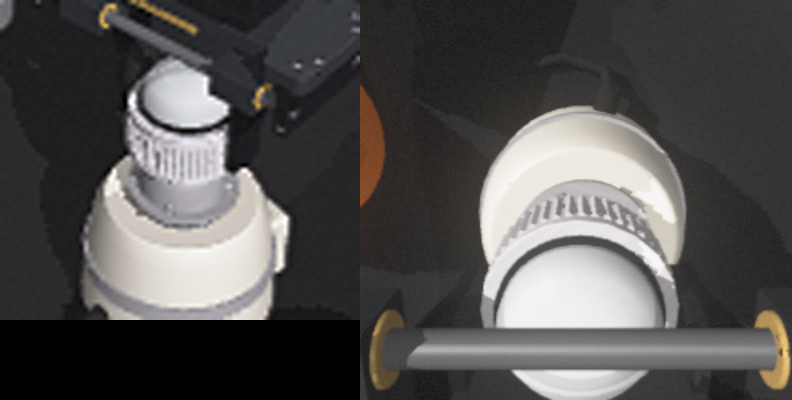

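The cover hangs over the bowl about concentrically, at (180,150) in the scene crop. I'll ease it down and watch the force.

```bash
python3 -m jog '[[0,0,0.003,0,0,0,0.06],[0,0,0.003,0,0,0,0.06],[0,0,0.003,0,0,0,0.06],[0,0,0.002,0,0,0,0.06],[0,0,0.002,0,0,0,0.06],[0,0,0,0,0,0,0.06],[0,0,0,0,0,0,0.06]]'
```

```text
time_s: 6.68
tool_pos: [0.5483, 0.1818, 0.1253]
tool_rot: [-180.0, 0.0, 21.4]
force: [-0.6, -0.1, -0.6]
grip_width: 0.0668
grasp_force: 35.0
```

```bash
python3 -m jog '[[0,0,0.002,0,0,0,0.06],[0,0,0.002,0,0,0,0.06],[0,0,0.002,0,0,0,0.06],[0,0,0.002,0,0,0,0.06],[0,0,0.001,0,0,0,0.06],[0,0,0,0,0,0,0.06],[0,0,0,0,0,0,0.06]]'
```

```text
time_s: 7.27
tool_pos: [0.5485, 0.1811, 0.1163]
tool_rot: [180.0, 0.0, 21.4]
force: [-1.1, -3.1, 0.3]
grip_width: 0.0667
grasp_force: 35.0
```

```bash
python3 -m jog '[[0,0.001,0,0,0,0,0.06],[0,0,0.001,0,0,0,0.06],[0,0,0.001,0,0,0,0.06],[0,0,0.0005,0,0,0,0.06],[0,0,0,0,0,0,0.06],[0,0,0,0,0,0,0.06]]'
```

```text
time_s: 7.77
tool_pos: [0.5487, 0.181, 0.1155]
tool_rot: [180.0, 0.0, 21.4]
force: [-5.4, -3.5, 9.5]
grip_width: 0.0666
grasp_force: 35.0
```

It rests on the pins at TCP z 0.1155, as predicted, with 9.5 N. I'll turn it under this light push.

```bash
python3 -m jog '[[-0.001,0,0,0,0,0,0.06],[0,0,0,0,0,-0.06,0.06],[0,0,0,0,0,-0.06,0.06],[0,0,0,0,0,-0.06,0.06],[0,0,0,0,0,-0.06,0.06],[0,0,0,0,0,-0.06,0.06],[0,0,0,0,0,-0.06,0.06]]'
```

```text
time_s: 8.35
tool_pos: [0.5492, 0.1799, 0.1154]
tool_rot: [179.9, -0.1, 42.1]
force: [-1.7, -3.7, 5.8]
grip_width: 0.0668
grasp_force: 35.0
```

```bash
python3 -m jog '[[0,0,0.0005,0,0,-0.06,0.06],[0,0,0,0,0,-0.06,0.06],[0,0,0,0,0,-0.06,0.06],[0,0,0,0,0,-0.06,0.06],[0,0,0,0,0,-0.06,0.06],[0,0,0,0,0,-0.06,0.06]]'
```

```text
time_s: 8.85
tool_pos: [0.5494, 0.18, 0.115]
tool_rot: [179.9, -0.1, 62.7]
force: [-1.1, -3.0, 7.3]
grip_width: 0.0669
grasp_force: 35.0
```

```bash
python3 -m jog '[[0,0,0.0003,0,0,-0.06,0.06],[0,0,0,0,0,-0.06,0.06],[0,0,0,0,0,-0.06,0.06],[0,0,0,0,0,-0.06,0.06],[0,0,0,0,0,-0.06,0.06],[0,0,0,0,0,-0.06,0.06]]'
```

```text
time_s: 9.35
tool_pos: [0.5496, 0.1799, 0.1154]
tool_rot: [179.8, 0.0, 83.4]
force: [-2.9, -4.1, 10.4]
grip_width: 0.0668
grasp_force: 35.0
```

```bash
python3 -m jog '[[0,0,0,0,0,-0.06,0.06],[0,0,0,0,0,-0.06,0.06],[0,0,0,0,0,-0.06,0.06],[0,0,0,0,0,-0.06,0.06]]'
python3 -m jog '[[0,0,0,0,0,-0.06,0.06],[0,0,0,0,0,-0.06,0.06],[0,0,0,0,0,-0.06,0.06],[0,0,0,0,0,-0.06,0.06]]'
```

```text
time_s: 9.68
tool_pos: [0.5485, 0.1796, 0.1134]
tool_rot: [179.9, 0.1, 97.2]
force: [1.0, -3.6, -1.6]
grip_width: 0.0667
grasp_force: 35.0
time_s: 10.02
tool_pos: [0.5507, 0.1801, 0.1141]
tool_rot: [179.7, 0.0, 110.7]
force: [1.7, -2.9, 3.5]
grip_width: 0.0664
grasp_force: 35.0
```

It dropped at yaw ≈97° (z 0.1134, no load) and then I overran. I'll turn back and press gently.

```bash
python3 -m jog '[[0,0,0,0,0,0.06,0.06],[0,0,0,0,0,0.06,0.06],[0,0,0,0,0,0,0.06],[0,0,0,0,0,0,0.06]]'; python3 -c "
from cell import env;o=env.get_obs();print(o['wrist_torque'],o['force'])"
```

```text
time_s: 10.35
tool_pos: [0.55, 0.1797, 0.1138]
tool_rot: [179.8, 0.1, 103.9]
force: [4.8, -3.9, 0.6]
grip_width: 0.0667
grasp_force: 35.0
[-0.73150497 -1.24050602 -0.19987317] [ 4.78040035 -3.89661244  0.60499538]
```

```bash
python3 -m jog '[[0,0,0.001,0,0,0,0.06],[0,0,0.001,0,0,0,0.06],[0,0,0,0,0,0,0.06]]'; python3 -c "
from cell import env;o=env.get_obs();print(o['wrist_torque'],o['force'])"
```

```text
time_s: 10.6
tool_pos: [0.5501, 0.1797, 0.1126]
tool_rot: [179.8, 0.1, 103.9]
force: [3.0, -4.4, 5.1]
grip_width: 0.0667
grasp_force: 35.0
[-1.14524302 -0.91087689 -0.3057178 ] [ 3.03329333 -4.35708931  5.06306525]
```

```bash
python3 -m jog '[[-0.0007,0.0006,0,0,0,0.05,0.06],[0,0,0.001,0,0,0,0.06],[0,0,0.001,0,0,0,0.06],[0,0,0,0,0,0,0.06]]'; python3 -c "
from cell import env;o=env.get_obs();print(o['wrist_torque'],o['force'])"
```

```text
time_s: 10.93
tool_pos: [0.5493, 0.1794, 0.109]
tool_rot: [179.9, 0.0, 101.1]
force: [3.1, -3.4, 0.2]
grip_width: 0.0668
grasp_force: 35.0
[-0.79947584 -1.02967171 -0.12580777] [ 3.10065327 -3.40644461  0.18245808]
```

```bash
python3 -m jog '[[0,0,0.001,0,0,0,0.06],[0,0,0.001,0,0,0,0.06],[0,0,0,0,0,0,0.06]]'; python3 -c "
from cell import env;o=env.get_obs();print(o['wrist_torque'],o['force'])"
```

```text
time_s: 11.18
tool_pos: [0.5493, 0.1794, 0.1076]
tool_rot: [180.0, 0.1, 101.1]
force: [2.6, -4.4, 4.5]
grip_width: 0.0663
grasp_force: 35.0
[-0.98649122 -0.70028831 -0.11705397] [ 2.62145719 -4.37370264  4.46676297]
```

It has dropped over the pins and is at the seat. Now I'll push it home with a firmer grip.

```bash
python3 -m jog '[[0,0,0.001,0,0,0,0.06],[0,0,0.0015,0,0,0,0.06],[0,0,0.0015,0,0,0,0.06],[0,0,0.0015,0,0,0,0.06],[0,0,0.0015,0,0,0,0.06],[0,0,0,0,0,0,0.06],[0,0,0,0,0,0,0.06]]' 55
```

```text
time_s: 11.77
tool_pos: [0.5496, 0.1792, 0.1019]
tool_rot: [179.9, 0.1, 101.1]
force: [-0.6, -6.8, 12.3]
grip_width: 0.0664
grasp_force: 55.0
```

```bash
python3 -m jog '[[0,0,0.001,0,0,0,0.06],[0,0,0.001,0,0,0,0.06],[0,0,0,0,0,0,0.06],[0,0,0,0,0,0,0.06],[0,0,0,0,0,0,0.06]]'
```

```text
time_s: 12.18
tool_pos: [0.5498, 0.179, 0.1011]
tool_rot: [179.9, 0.1, 101.0]
force: [-2.5, -7.9, 18.9]
grip_width: 0.0665
grasp_force: 55.0
```

```bash
python3 -m jog '[[0,0,0.0008,0,0,0,0.06],[0,0,0,0,0,0,0.06],[0,0,0,0,0,0,0.06],[0,0,0,0,0,0,0.06],[0,0,0,0,0,0,0.06],[0,0,0,0,0,0,0.06],[0,0,0,0,0,0,0.06],[0,0,0,0,0,0,0.06]]'
python3 - <<'E'
from h import *
a=env.read_camera("scene")[120:290,140:330];cv2.imwrite("pics/f.png",cv2.resize(a,None,fx=3.5,fy=3.5,interpolation=cv2.INTER_CUBIC))
o=env.get_obs();print(o["tool_pos"],o["force"],o["time_s"])
E
```

```text
time_s: 12.85
tool_pos: [0.5499, 0.179, 0.1009]
tool_rot: [179.9, 0.2, 101.0]
force: [-3.1, -8.9, 22.9]
grip_width: 0.0663
grasp_force: 55.0
[0.5498576  0.17904291 0.10087646] [-2.8916622  -8.66888528 22.85516359] 12.9
```

View pics/f.png

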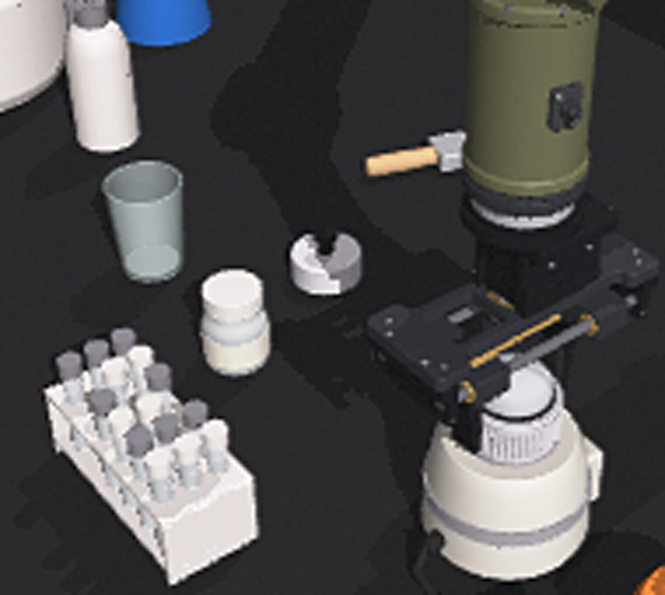

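The cover sits right down on the deck at (520,430) and everything else is where it stood. The height has stopped changing at 23 N, which means the seat is at its stop.

```bash
python3 -c "
from cell import env;print(env.sign_off())"
```

```text
the job is handed in; nothing more can be done
None
```

I closed the mill: the cover is keyed over the pins and held fully home with about 23 N. I handed the job in at about 13 s with nothing else moved; sign-off returned no verdict.

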